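# Pack a sprue base and lock the transit case

### The arm

A 6-joint arm with a two-finger parallel gripper is mounted at the origin on the work surface. World frame = base frame: x ahead of the robot, y to its left, z up, the work surface at z = 0. Lengths are in m, angles in rad, forces in N, time in s.
With the tool pointing down it reaches from about 0.35 to 0.975 m from the base axis. Payload 4.9 kg.
Tool frame: the origin (TCP) lies at the very end of the fingers, on their centre line; the grasp point (between the pads) lies ctrl.grip_point_offset behind it (ctrl.grip_point_offset is the distance from the TCP to the grasp point, in m); z points along the fingers, y is the direction in which the jaws open and shut (so a half turn about z gives the same grasp; the last joint's range is limited). The gripper opens to 85 mm and grips with 20 to 120 N. Pads are 22 mm wide; open, the fingers measure 114 mm over their backs; the gripper's body (76 mm by 85 mm) begins 54 mm behind the grasp point. The pads swing forward as they close: fully open they stand 13 mm farther back than shut.
Start: joints at [-1.466, 0.053, 1.613, -0, 1.476, -0.119], TCP at [0.139, -0.609, 0.231] pointing down, gripper open.
Joint ranges: [-3.01, 3.01], [-1.01, 2.22], [0.06, 2.58], [-1.02, 4.17], [0.09, 2.62], [-3.14, 3.14]. Speed limits (rad/s): [2.57, 2.57, 3.14, 3.14, 3.14, 3.14].

### API

Orientations are given as a rotation vector (axis times angle).
In Python, from station import ctrl gives the robot as it stands. The module is installed in compiled form; this text tells all that it offers.
- The arm moves only by the shell command python3 -m creep 'ROWS' [FORCE]. ROWS is JSON, a list of rows, each a list of 5 numbers: the closure in counts, from 0 (fully open) to 255 (shut), then the shift along the tool's x, y, z in mm, then the turn about the tool's z in rad. A call has 1 to 12 rows; each row is the pose to reach, as a shift and turn from the pose commanded when the call began, along the tool's axes at that moment; what a row does not reach only later rows make up. A row lasts 1/12 s, in which the tool goes at most 41.7 mm and 7.16 degrees, less where a joint would pass 70% of its speed; a pose out of reach is approached as far as the arm can. A call with a gripper value outside its range is refused whole. The fingers move at their own pace and stop on an object; FORCE is the grip in N (left out, the last holds). Time passes only in rows, so rows that repeat a pose let the fingers close. It gives the time, the measured TCP pose, the force and the opening at its end, in the units of the state.
- ctrl.get_obs(): the state, without advancing time (a new reading comes with each control period).
- ctrl.get_image(name): name is "side" or "top" or "wrist"; returns the picture (480x640x3 uint8, red, green, blue); there is no depth.
- ctrl.calibration(name): a dict with "fx", "fy", "cx", "cy" (pixels), "R" (3x3) and "t" (3): a world point X has camera coordinates R X + t. Camera axes: x right, y down, z forward; pixel columns grow to the right and rows downward; lengths in m; the calibration is good to about 2 mm. A picture is of the moment at which its call begins: read the wrist's pose just before it. calibration takes no time and is no camera call; for the wrist camera it gives the pose at the moment of the call.
- ctrl.finish_job(): hands the job in, once; it reports no verdict.
Trained networks look in the newest picture that a camera, given by its name, has taken for a name from the list of things; names that differ only in an ending like _2 or _b are one class to them, and where a whole thing is asked for, a point or a joint stands for the part that bears it (a point fixed in the world has none). Each returns a list of dicts, best first, with "conf" (0 to 1); they miss things now and then, are a little off and sometimes report something else, mostly with a low value. They report only what shows in the picture. A call takes as long as a camera call. They do not tell look-alikes from the thing itself.
- ctrl.boxes_of(camera, label): "rect" ([left, top, width, height] in pixels, round what is visible of it).
- ctrl.outline_of(camera, label): "mask" (480x640 bool, what is visible of it) and "rect" ([left, top, width, height] in pixels, round what is visible of it).
The state is a dict: "t": time; "q": joint angles; "dq": joint speeds; "effort": joint torques, N m; "tool_pos": TCP position; "tool_rot": TCP orientation; "contact_force": force on the tool from outside, world axes, zero at the start; "wrist_torque": the same for the moment, N m; "opening": finger opening in m.
Only numpy, scipy, OpenCV 4.12 (cv2) and the standard library are available. Lean on these libraries where they do the work, as an engineer would, in place of code of your own. Each camera call takes 0.05 s, during which the arm holds its last target. There are 200 camera calls.

### The job

Pack the stemmed sprue base upright in the wide empty nest of the open grey case, then shut the lid fully and swing the hasp down flat over the staple. Finally slide the bolt all the way through the staple so the case is locked, and leave the other things on the bench where they are.

Things in the scene. Friction and masses are not known exactly. Their poses are not given: they have to be found in the camera images.
- stem_base_center (a point): The stemmed sprue base, loose, 60 to 130 g, grey plastic: a disc 58 mm across and 10 mm high, on it a step 40 mm across and 8 mm high, on that an upright round stem 12 mm across and 40 mm tall; 58 mm high in all. Nothing else has a stem. This point is on its axis, half-way up (29 mm above its underside, in the stem); z points up the stem.
- case: The grey transit case, fixed: an open box 140 mm deep (x), 220 mm wide (y), 90 mm high, walls 6 mm. Origin: centre of its underside, on the bench; its x points from its front (hasp, staple, bolt; facing to the right and a little away from the robot) to its back (lid hinge), its +y end is nearer the robot, z up. Yaw 1.6 to 2.2 rad.
- nest (a point): Centre of the floor of the wide empty nest: 64 mm across, 12 mm deep, in an insert board whose top is 18 mm up; x = -20, y = +45, z = 6 mm in the case's frame, axes as the case's. The narrow nest (48 mm) at x = -20, y = -55 mm already holds a small flat base 17 mm high.
- case_lid (a joint): Lid angle in rad: 0 shut, grows as it opens, starts 1.65 to 1.82 (about upright), stop at 1.95. A panel 140 x 220 mm, 12 mm thick; hinge axis along the case's y through x = +70 mm, z = 90 mm in the case's frame (shut, it fills z = 90 to 102 mm). Stiff hinge, 0.45 N m friction: holds at any angle, so it must be pushed right down.
- lid_edge (a point): Middle of the lid's free edge, half-way through its thickness, 140 mm from the hinge axis; axes turn with the lid (x from free edge to hinge, z out of its outer face).
- hasp (a joint): Hasp angle in rad relative to the lid: 0 = square to the lid, hanging flat on the case's front once the lid is shut; pi/2 = straight out in the lid's plane; starts 1.25 to 1.65, stop at 2.4. It stays where it is left (friction 0.06 N m, about 1.5 N at 40 mm from its hinge).
- hasp_end (a point): Middle of the free end of the hasp: steel plate 64 mm wide, 3 mm thick, 62 mm long from its hinge, cranked 7 mm outwards, its slot 18 mm wide (26 to 54 mm from the hinge) drops over the staple. Hinge along the case's y on the lid's free edge: with lid shut at x = -75, z = 97 mm in the case's frame. Closed, outer face at x = -83.5 mm, z = 35 to 97 mm.
- staple (a point): Outer end of the staple, a fixed flat steel eye 8 mm wide (y) and 20 mm high that stands 28 (to 30) mm out of the middle of the case's front; centre at x = -98 mm, y = 0, z = 53 mm in the case's frame.
- bolt (a joint): Bolt position in m: 0 drawn back, 0.054 = fully home through the staple; starts 0 to 0.010. It slides along the case's front towards the case's -y with 1.5 N friction, in an open-topped channel on the front, y = 42 to 108 mm, which stands 28 mm out.
- bolt_knob (a point): Centre of the 14 mm round knob that stands up from the bolt on a 10 mm pin: 18 mm out of the case's front (x = -88 mm in the case's frame), knob centre 80 mm above the bench, pin down to 53 mm, channel up to 55 mm. At 0 it is at y = +100 mm, fully home at y = +46 mm.
- flat_base: Bystander: a flat grey sprue base without stem, 58 mm across, 17 mm high, loose on the bench; origin at the centre of its underside.
- mould_ring: Bystander: orange open mould ring, 62 mm across, 58 mm high, loose; origin at the centre of its underside.
- amber_bottle: Bystander: small amber bottle, 44 mm across, 85 mm high, loose; origin at the centre of its underside.
- wax_knife: Bystander: wax spatula with wooden handle, 170 mm long, lying loose near the far side; origin about mid-length, underneath.
- wax_brush: Bystander: flat brush with wooden handle, 160 mm long, lying loose on the right; origin about mid-length, underneath.
Not all that is in view belongs to the job. What is shaped like the part that bears stem_base_center but green is not meant.

How it is judged:
By the outcome, as a careful person would: the job done as asked, in the order asked, and still so for the second after the job is handed in, with the robot touching nothing.
It also fails if it takes over 67 s, if anything falls off the work surface, if the arm or the gripper's body presses on something with over 40 N, if the wrist force passes 120 N, or if a joint passes its speed limit or range.

## Working session

There is one attempt and no reset: what is moved stays moved. The work goes in short steps, Python scripts to look and compute and a shell command to move; the robot and the scene stay as the last step left them, time stands still between calls to the robot, and variables do not carry over. Pictures are saved under pics/ and viewed, about 8 in all and at most 12, crops included, and the job is handed in when it is done.

```bash
mkdir -p pics
python3 - <<'E'
from station import ctrl
import cv2,numpy as np
o=ctrl.get_obs();print({k:np.round(v,3).tolist() for k,v in o.items()},ctrl.grip_point_offset)
for n in["top","side"]:
    im=ctrl.get_image(n);cv2.imwrite(f"pics/{n}0.png",im[:,:,::-1])
    c=ctrl.calibration(n);print(n,{k:np.round(v,3).tolist() for k,v in c.items()})
    for l in["stem_base_center","case","nest","lid_edge","hasp_end","staple","bolt_knob"]:
        print(l,[(d['rect'],round(d['conf'],2)) for d in ctrl.boxes_of(n,l)])
E
```

```text
{'t': 0.0, 'q': [-1.466, 0.053, 1.614, 0.0, 1.476, -0.119], 'dq': [0.0, -0.001, -0.0, 0.0, 0.0, -0.001], 'effort': [-0.0, -39.368, -37.018, -0.0, 0.007, -0.0], 'tool_pos': [0.139, -0.609, 0.23], 'tool_rot': [-3.12, -0.351, -0.0], 'contact_force': [0.124, -0.08, -0.864], 'wrist_torque': [0.027, -0.023, -0.024], 'opening': 0.085} 0.0187
top {'fx': 488.222, 'fy': 488.222, 'cx': 323.878, 'cy': 236.494, 'R': [[0.023, -1.0, -0.015], [-0.99, -0.021, -0.138], [0.138, 0.018, -0.99]], 't': [-0.103, 0.539, 1.009]}
stem_base_center [([307.0, 262.1, 27.3, 24.0], 0.88), ([469.3, 197.2, 26.6, 32.6], 0.83), ([334.3, 210.4, 29.1, 25.5], 0.73), ([428.8, 209.2, 28.0, 25.7], 0.72), ([385.5, 204.4, 22.9, 27.0], 0.57)]
case [([110.7, 165.8, 154.2, 123.7], 0.94)]
nest [([110.6, 163.7, 152.9, 126.6], 0.82)]
lid_edge [([109.9, 166.9, 71.3, 124.0], 0.92)]
hasp_end [([110.7, 201.5, 30.7, 40.1], 0.71)]
staple [([108.3, 168.3, 155.6, 122.2], 0.71)]
bolt_knob [([252.7, 250.1, 7.2, 29.0], 0.5)]
side {'fx': 618.859, 'fy': 618.859, 'cx': 329.551, 'cy': 242.792, 'R': [[-0.877, -0.48, -0.024], [-0.222, 0.449, -0.866], [0.426, -0.754, -0.5]], 't': [0.407, 0.241, 0.908]}
stem_base_center [([341.6, 200.7, 25.1, 27.5], 0.91), ([334.9, 267.7, 34.0, 38.2], 0.87), ([304.2, 238.2, 30.3, 35.7], 0.85), ([361.0, 182.6, 19.4, 29.2], 0.85), ([318.5, 218.3, 24.7, 31.8], 0.76)]
case [([136.7, 223.5, 191.1, 173.0], 0.79), ([168.9, 222.2, 54.1, 44.4], 0.39)]
nest [([134.7, 225.6, 196.1, 172.5], 0.55)]
lid_edge [([132.7, 223.3, 155.1, 134.3], 0.87), ([226.0, 221.1, 21.1, 45.4], 0.23)]
hasp_end [([167.8, 223.8, 56.0, 43.9], 0.77), ([323.4, 293.9, 4.7, 6.1], 0.6)]
staple [([138.5, 226.8, 194.6, 165.9], 0.73)]
bolt_knob [([320.4, 291.7, 5.4, 5.0], 0.53)]
```

```bash
ls; python3 -c "
import cv2,numpy as np
a=cv2.imread('pics/top0.png');print(a.shape)"
```

```text
pics
(480, 640, 3)
```

View pics/top0.png

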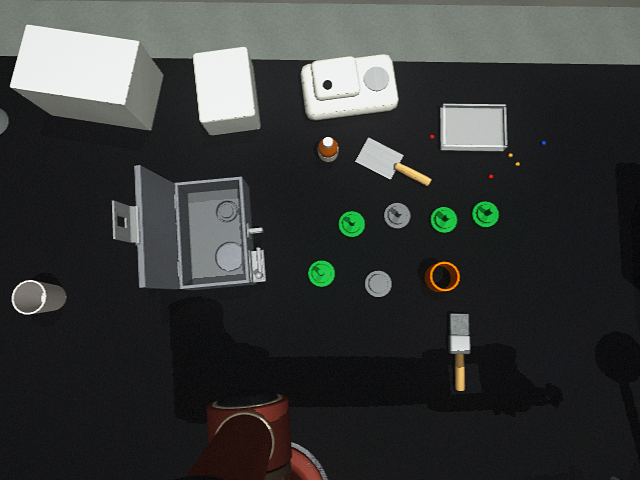

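View pics/side0.png

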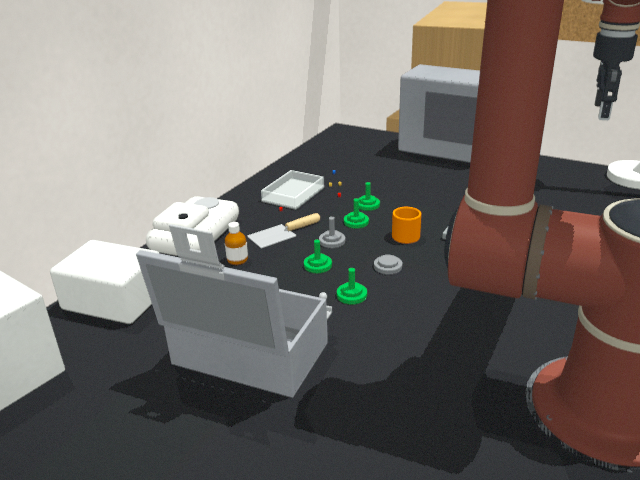

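The top picture shows one grey stemmed base at (397,215). The look-alikes are green stemmed bases at (352,223), (444,219), (486,214) and (321,273), and a flat grey base without a stem at (378,284). I choose (397,215), which is (332,233) in the side picture. The case is at about (185,230), with the hasp at (122,222) and the bolt at (257,265). Next is a close crop to check the choice and find the case corners.

```bash
cat > h.py <<'E'
import numpy as np,cv2
from station import ctrl
def cal(n):
    c=ctrl.calibration(n);return np.array([[c['fx'],0,c['cx']],[0,c['fy'],c['cy']],[0,0,1]]),np.array(c['R']),np.array(c['t'])
def ray(n,px,z,c=None):
    K,R,t=c or cal(n);d=R.T@np.linalg.inv(K)@[px[0],px[1],1];o=-R.T@t;return o+d*(z-o[2])/d[2]
def proj(n,P,c=None):
    K,R,t=c or cal(n);p=(K@(R@np.atleast_2d(P).T+t[:,None])).T;return p[:,:2]/p[:,2:]
def save(n,f,box=None,s=1):
    im=ctrl.get_image(n)[:,:,::-1]
    if box:x,y,w,h=box;im=im[y:y+h,x:x+w]
    cv2.imwrite("pics/"+f,cv2.resize(im,None,fx=s,fy=s,interpolation=cv2.INTER_CUBIC))
E
python3 - <<'E'
from h import *
a=cv2.imread('pics/top0.png');b=cv2.imread('pics/side0.png')
r=lambda im,x,y,w,h,s:cv2.resize(im[y:y+h,x:x+w],None,fx=s,fy=s,interpolation=cv2.INTER_CUBIC)
A=r(a,105,155,170,145,4.7)[:600]
B=np.hstack([r(a,372,190,50,50,5),r(b,305,205,50,50,5)])
cv2.imwrite('pics/c1.png',A)
c=np.zeros((600,800,3),np.uint8);c[:A.shape[0]*6//8,:A.shape[1]*6//8]=0
A2=r(a,105,155,170,145,3);c[:A2.shape[0],:A2.shape[1]]=A2;c[:250,520:770]=B[:,:250];c[260:510,520:770]=B[:,250:]
cv2.imwrite('pics/c2.png',c)
for l,(x,y) in {'grey disc top':(397,216)}.items(): print(ray('top',(x,y),.014), ray('side',(332,239),.012))
E
```

```text
[ 0.59297737 -0.25066122  0.014     ] [ 0.58955258 -0.2411502   0.012     ]
```

View pics/c2.png

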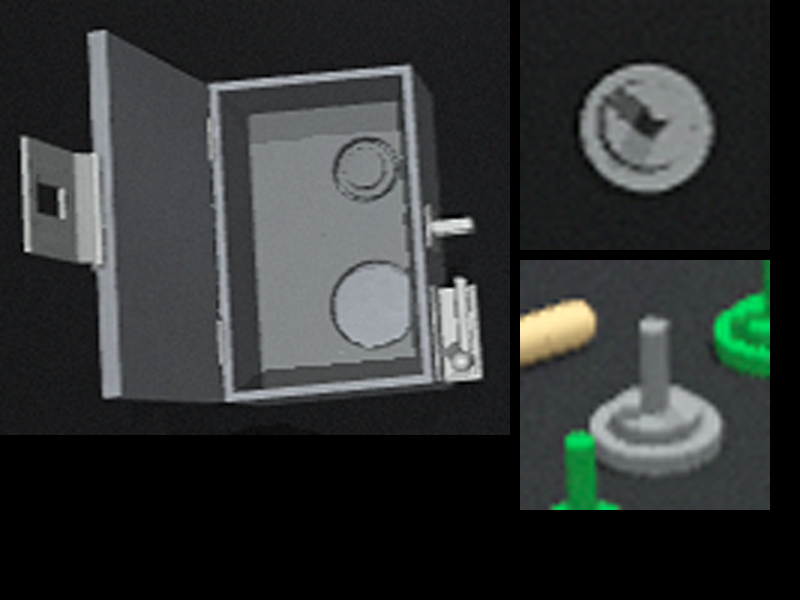

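The crop confirms a grey base with an upright stem. It also gives the case rim corners, staple, knob, lid edge and hasp corners, so I fit the case pose, lid, hasp and bolt from those pixels.

```bash
cat > fit.py <<'E'
from h import *
from scipy.optimize import least_squares
def W(p,P):
    c,s=np.cos(p[2]),np.sin(p[2]);P=np.atleast_2d(P)/1000;return np.c_[p[0]+c*P[:,0]-s*P[:,1],p[1]+s*P[:,0]+c*P[:,1],P[:,2]]
def lid(a,u,w,y): return [70+u*np.cos(a)+w*np.sin(a),y,90-u*np.sin(a)+w*np.cos(a)]
def hasp(a,h,L,out,y): return lid(a,-145-np.sin(h)*L-np.cos(h)*out,7-np.cos(h)*L+np.sin(h)*out,y)
E
python3 - <<'E'
from fit import *
k=lambda x,y:(105+x/3,155+y/3)
px=np.array([k(209,86),k(411,66),k(433,381),k(228,401),k(472,226),k(459,358),k(97,31),k(112,397),k(22,138),k(27,250)])
def pts(p):
    return W(p,[[70,-110,90],[-70,-110,90],[-70,110,90],[70,110,90],[-99,0,58],[-88,100-p[5]*1000,84],
     lid(p[3],-140,6,-110),lid(p[3],-140,6,110),hasp(p[3],p[4],62,7,-32),hasp(p[3],p[4],62,7,32)])
c=cal('top')
r=least_squares(lambda p:(proj('top',pts(p),c)-px).ravel(),[.6,.2,1.67,1.7,1.45,.005])
p=r.x;print(p.round(3));print(r.fun.reshape(-1,2).round(1).tolist())
np.save('p.npy',p)
n=W(p,[[-20,45,6]]);print('nest',n, proj('top',W(p,[[-20,45,18]]),c),k(372,305))
o=proj('side',pts(p));print(o.round(0).tolist())
for nme,P in dict(staple=[-98,0,53],knob=[-88,100-p[5]*1e3,80],lidedge=lid(p[3],-140,6,0),haspend=hasp(p[3],p[4],62,7,0)).items():print(nme,W(p,[P]).round(3))
E
```

```text
[0.538 0.137 1.686 1.697 1.601 0.005]
[[0.2, -0.8], [0.1, -0.5], [0.2, 0.5], [-0.7, 0.3], [-0.2, -0.6], [0.4, -0.0], [0.0, -0.3], [-0.1, 0.4], [0.3, -0.3], [-0.2, 0.9]]
nest [[0.49580581 0.11197563 0.006     ]] [[230.06130845 256.30887793]] (229.0, 256.6666666666667)
[[163.0, 319.0], [210.0, 274.0], [327.0, 299.0], [290.0, 351.0], [275.0, 292.0], [322.0, 294.0], [138.0, 251.0], [276.0, 280.0], [169.0, 225.0], [212.0, 233.0]]
staple [[0.549 0.04  0.053]]
knob [[0.454 0.039 0.08 ]]
lidedge [[0.527 0.23  0.228]]
haspend [[0.525 0.248 0.293]]
```

The fit leaves residuals under 1 px and agrees with the side view. Now I add a helper that gives goals in tool axes, and work out the approach.

```bash
cat >> fit.py <<'E'
from scipy.spatial.transform import Rotation as Ro
def goal(P,yaw=None,o=None):
    "delta in tool axes (mm) and turn (rad) to put the TCP at P with jaw axis yaw"
    o=o or ctrl.get_obs();R=Ro.from_rotvec(o['tool_rot']).as_matrix();y=np.arctan2(R[1,1],R[0,1])
    d=R.T@(np.array(P)-o['tool_pos'])*1000
    print('d',d.round(1),'turn',None if yaw is None else round((y-yaw+np.pi)%(2*np.pi)-np.pi,3),'tcp',np.round(o['tool_pos'],4),'yaw',y.round(3),'t',round(o['t'],2),'op',round(o['opening'],4))
CY=1.686+np.pi/2-np.pi
E
python3 - <<'E'
from fit import *
goal([.592,-.246,.16],CY)
E
```

```text
d [ 522.7 -253.8   71.3] turn -1.462 tcp [ 0.1387 -0.6094  0.2314] yaw -1.347 t 0.8 op 0.0856
```

```bash
python3 -m creep '[[0,40,-19,0,-0.12],[0,80,-38,10,-0.24],[0,118,-57,15,-0.36],[0,155,-76,20,-0.48],[0,192,-94,25,-0.6],[0,230,-112,30,-0.72],[0,267,-130,35,-0.84],[0,304,-148,40,-0.96],[0,341,-166,45,-1.08],[0,378,-184,50,-1.2],[0,415,-202,55,-1.32],[0,452,-220,60,-1.44]]' 40
python3 - <<'E'
from fit import *
goal([.592,-.246,.16],CY)
E
```

```text
t: 1.8
tool_pos: [0.5269, -0.2972, 0.1722]
tool_rot: [2.108, 2.328, 0.0]
contact_force: [0.1, -0.6, -0.3]
opening: 0.0855
d [44.5 69.9 12.2] turn -0.016 tcp [ 0.5269 -0.2972  0.1722] yaw 0.099 t 1.8 op 0.0855
```

```bash
python3 -m creep '[[110,20,33,6,-0.016],[110,40,63,12,-0.016],[110,44.5,70,12,-0.016],[110,44.5,70,12,-0.016],[110,44.5,70,12,-0.016]]'
python3 - <<'E'
from fit import *
goal([.592,-.246,.16],CY)
c=cal('wrist');save('wrist','w1.png')
print([(d['rect'],d['conf']) for d in ctrl.boxes_of('wrist','stem_base_center')])
print('stem top',proj('wrist',[[.592,-.246,.058],[.592,-.246,.01]],c),'tcp',proj('wrist',[.592,-.246,.160],c), -c[1].T@c[2])
E
```

```text
t: 2.22
tool_pos: [0.5908, -0.2481, 0.1601]
tool_rot: [-2.096, -2.34, 0.001]
contact_force: [0.5, 0.4, -0.1]
opening: 0.0484
d [1.9 1.5 0.1] turn -0.005 tcp [ 0.5908 -0.2481  0.1601] yaw 0.11 t 2.22 op 0.0484
[([276.8, 305.5, 63.9, 74.3], 0.93), ([135.6, 0.4, 75.9, 26.0], 0.67), ([291.9, 193.1, 70.2, 69.1], 0.55)]
stem top [[325.94634947 234.51112696]
 [325.64728933 219.67588179]] tcp [[327.17891035 295.65382199]] [ 0.58371369 -0.18358669  0.30258495]
```

View pics/w1.png

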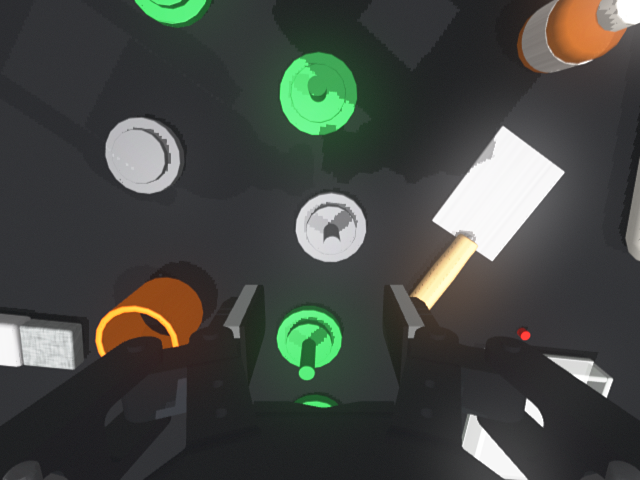

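The wrist picture shows the grey base at (331,227), with the stem end dark at (331,232). A green one sits nearer, under the gripper, at (308,345). I compute the grey base's position from this ray.

Run:
```python
from fit import *
im=cv2.imread('pics/w1.png');c=cal('wrist')
b=im[185:270,285:375].min(2);m=(im[185:270,285:375].min(2)>90).astype(np.uint8)
ct=max(cv2.findContours(m,cv2.RETR_EXTERNAL,cv2.CHAIN_APPROX_NONE)[0],key=cv2.contourArea);e=cv2.fitEllipse(cv2.convexHull(ct));print(e)
px=(e[0][0]+285,e[0][1]+185);P=ray('wrist',px,.008,c);print(px,P, proj('wrist',[[*P[:2],.058]],c))
goal([P[0],P[1],.025],CY)
```

```text
((45.37061309814453, 42.04368209838867), (69.86674499511719, 71.16209411621094), 84.25358581542969)
(330.37061309814453, 227.04368209838867) [ 0.59608918 -0.25328065  0.008     ] [[331.62433685 243.77950239]]
d [ -4.6   5.5 135.5] turn -0.008 tcp [ 0.5901 -0.2492  0.1605] yaw 0.108 t 2.32 op 0.0485
```

```bash
python3 -m creep '[[110,-4,5,30,0],[110,-4,5,65,0],[110,-4,5,95,0],[110,-4,5,118,0],[110,-4,5,132,0],[110,-4,5,132,0],[110,-4,5,132,0],[255,-4,5,132,0],[255,-4,5,132,0],[255,-4,5,132,0],[255,-4,5,132,0],[255,-4,5,132,0]]' 40
python3 -m creep '[[255,0,0,0,0],[255,0,0,0,0],[255,0,0,-10,0],[255,0,0,-40,0],[255,0,0,-75,0],[255,0,0,-110,0],[255,0,0,-145,0],[255,0,0,-145,0]]'
python3 - <<'E'
from fit import *
n=W(np.load('p.npy'),[[-20,45,6]])[0]
goal([*n[:2],.19],CY)
c=cal('wrist');save('wrist','w2.png')
E
```

```text
t: 3.32
tool_pos: [0.5978, -0.2522, 0.0304]
tool_rot: [2.094, 2.337, 0.001]
contact_force: [-0.8, -0.6, 6.3]
opening: 0.0105
t: 3.98
tool_pos: [0.6002, -0.2533, 0.1834]
tool_rot: [2.087, 2.329, 0.005]
contact_force: [1.3, -1.3, 0.6]
opening: 0.0107
d [374.4 -63.9 -10.6] turn -0.006 tcp [ 0.6002 -0.2533  0.1834] yaw 0.109 t 3.98 op 0.0107
```

View pics/w2.png

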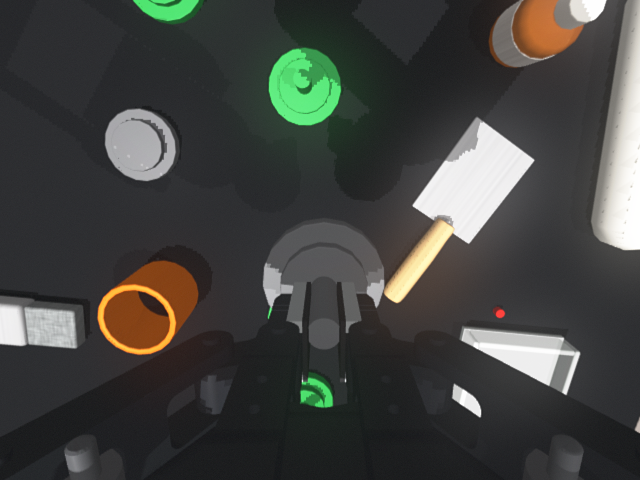

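The base hangs in the fingers. The stem is centred at (323,310) and the disc shows at (323,275). I check the disc against the TCP and plan the transfer.

Run:
```python
from fit import *
c=cal('wrist');o=ctrl.get_obs();T=np.array(o['tool_pos']);print(T)
th=np.linspace(0,2*np.pi,73)[:-1]
for z in(.163,):
  q=proj('wrist',np.c_[T[0]+.029*np.cos(th),T[1]+.029*np.sin(th),th*0+T[2]-.0205],c);print('disc pred',q.min(0),q.max(0))
print(proj('wrist',[T+[0,0,.0275]],c), 'stem top')
goal([*W(np.load('p.npy'),[[-20,45,6]])[0][:2],.23],CY)
```

```text
[ 0.5990107  -0.25267287  0.17971348]
disc pred [261.49767788 221.31842054] [384.91875873 336.616529  ]
[[324.29446195 333.89800242]] stem top
d [373.4 -62.4 -53. ] turn -0.006 tcp [ 0.599  -0.2527  0.1797] yaw 0.109 t 4.03 op 0.0103
```

```bash
python3 -m creep '[[255,25,-4,-12,0],[255,55,-9,-25,0],[255,90,-15,-35,0],[255,125,-21,-45,0],[255,160,-27,-50,0],[255,195,-33,-50,0],[255,230,-39,-50,0],[255,265,-45,-50,0],[255,300,-51,-50,0],[255,335,-57,-50,0],[255,360,-61,-50,0],[255,373,-62.5,-50,0]]'
python3 -m creep '[[255,0,0,0,0],[255,0,0,0,0],[255,0,0,0,0]]'
python3 - <<'E'
from fit import *
o=ctrl.get_obs();p=np.load('p.npy')
goal([*W(p,[[-20,45,6]])[0][:2],.035],CY,o)
c=cal('wrist');save('wrist','w3.png')
th=np.linspace(0,2*np.pi,73)[:-1]
q=proj('wrist',W(p,np.c_[-20+32*np.cos(th),45+32*np.sin(th),th*0+18]),c);print('nest pred',q.min(0),q.max(0))
print('narrow',proj('wrist',W(p,[[-20,-55,23]]),c),'rim',proj('wrist',W(p,[[-70,-110,90],[-70,110,90],[70,-110,90],[70,110,90],[-98,0,63]]),c).round(0).tolist())
E
```

```text
t: 5.03
tool_pos: [0.4914, 0.1153, 0.2214]
tool_rot: [-2.092, -2.34, 0.003]
contact_force: [0.3, -0.1, -0.7]
opening: 0.0105
t: 5.28
tool_pos: [0.4933, 0.1121, 0.2222]
tool_rot: [-2.097, -2.338, 0.002]
contact_force: [0.2, -0.8, -1.1]
opening: 0.0108
d [ -0.3   2.8 187.2] turn -0.006 tcp [0.4933 0.1121 0.2222] yaw 0.109 t 5.28 op 0.0108
nest pred [293.00894897 176.02226462] [360.45230112 242.54319987]
narrow [[433.71037733 210.55470034]] rim [[522.0, 288.0], [246.0, 289.0], [550.0, 101.0], [234.0, 103.0], [378.0, 306.0]]
```

View pics/w3.png

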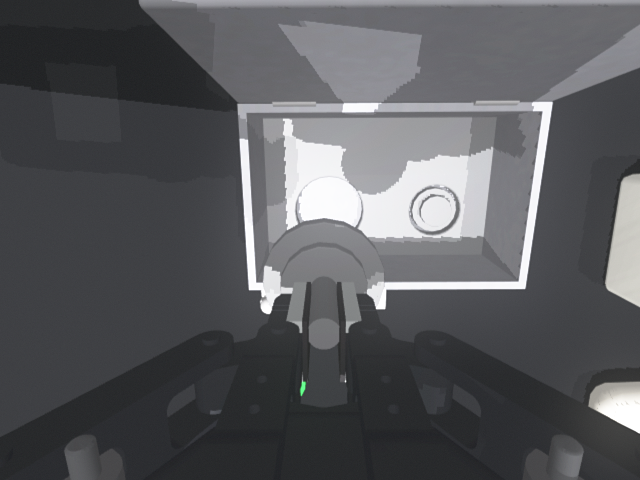

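The nest shows at about (329,208), 2 px to the right of the prediction, so about 2 mm further along tool +y. I correct for that, descend to just above the board and look again.

```bash
python3 -m creep '[[255,0,4.5,20,0],[255,0,4.5,50,0],[255,0,4.5,85,0],[255,0,4.5,115,0],[255,0,4.5,135,0],[255,0,4.5,145,0],[255,0,4.5,145,0],[255,0,4.5,145,0],[255,0,4.5,145,0]]'
python3 - <<'E'
from fit import *
p=np.load('p.npy')
o=ctrl.get_obs();goal([*W(p,[[-20,45,6]])[0][:2],.035],CY,o)
c=cal('wrist');save('wrist','w4.png')
th=np.linspace(0,2*np.pi,73)[:-1]
q=proj('wrist',W(p,np.c_[-20+32*np.cos(th),45+32*np.sin(th),th*0+18]),c);print('nest pred',q.min(0),q.max(0))
T=np.array(o['tool_pos']);q=proj('wrist',np.c_[T[0]+.029*np.cos(th),T[1]+.029*np.sin(th),th*0+T[2]-.0205],c);print('disc pred',q.min(0),q.max(0))
E
```

```text
t: 6.08
tool_pos: [0.4998, 0.1129, 0.0801]
tool_rot: [2.096, 2.337, 0.004]
contact_force: [0.1, 0.1, -0.2]
opening: 0.0108
d [-0.5 -4.2 45.1] turn -0.007 tcp [0.4998 0.1129 0.0801] yaw 0.108 t 6.08 op 0.0108
nest pred [261.07490893 200.91385432] [371.62874548 306.46789343]
disc pred [261.79744404 221.48919374] [385.1982294  337.00907049]
```

View pics/w4.png

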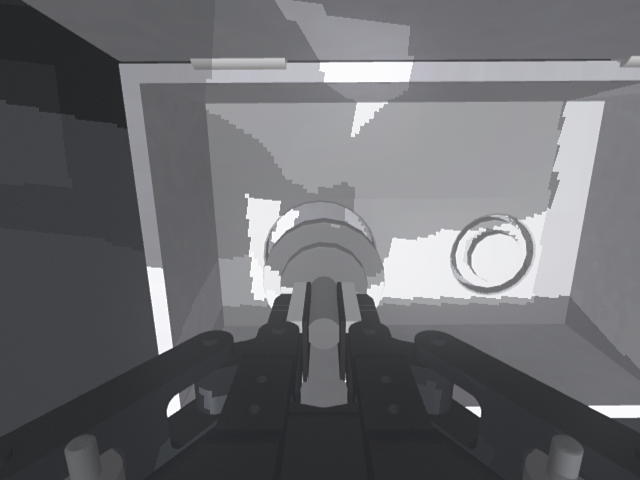

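The nest spans about 265–376 px (centre 320.5) and its top edge is at row 201. The disc is centred at 323.5, so I shift about −1.7 mm in tool y and lower it.

```bash
python3 -m creep '[[255,-0.5,-1.7,8,0],[255,-0.5,-1.7,20,0],[255,-0.5,-1.7,30,0],[255,-0.5,-1.7,38,0],[255,-0.5,-1.7,40,0],[255,-0.5,-1.7,40,0],[255,-0.5,-1.7,40,0],[255,-0.5,-1.7,40,0]]'
python3 -m creep '[[255,0,0,2,0],[255,0,0,3,0],[255,0,0,3,0],[255,0,0,3,0]]'
```

```text
t: 6.8
tool_pos: [0.4965, 0.1124, 0.0379]
tool_rot: [-2.097, -2.339, 0.0]
contact_force: [-0.1, 0.6, -0.9]
opening: 0.0109
t: 7.13
tool_pos: [0.497, 0.1126, 0.0364]
tool_rot: [2.097, 2.339, 0.001]
contact_force: [-3.4, 0.5, 7.0]
opening: 0.0106
```

The TCP is at z = 0.036 with 7 N, which fits the nest floor. I release, retreat upward and look.

```bash
python3 -m creep '[[200,0,0,0,0],[110,0,0,0,0],[110,0,0,0,0],[110,0,0,0,0],[110,0,0,-30,0],[110,0,0,-70,0],[110,0,0,-110,0],[110,0,0,-150,0],[110,0,0,-190,0],[110,0,0,-190,0],[110,0,0,-190,0]]'
python3 - <<'E'
from fit import *
o=ctrl.get_obs();goal([.5,.12,.2],CY,o);save('wrist','w5.png')
E
```

```text
t: 8.05
tool_pos: [0.4984, 0.1126, 0.2289]
tool_rot: [2.094, 2.335, 0.008]
contact_force: [-0.9, -0.0, -0.9]
opening: 0.0488
d [ 7.2  2.2 28.9] turn -0.006 tcp [0.4984 0.1126 0.2289] yaw 0.109 t 8.05 op 0.0488
```

View pics/w5.png

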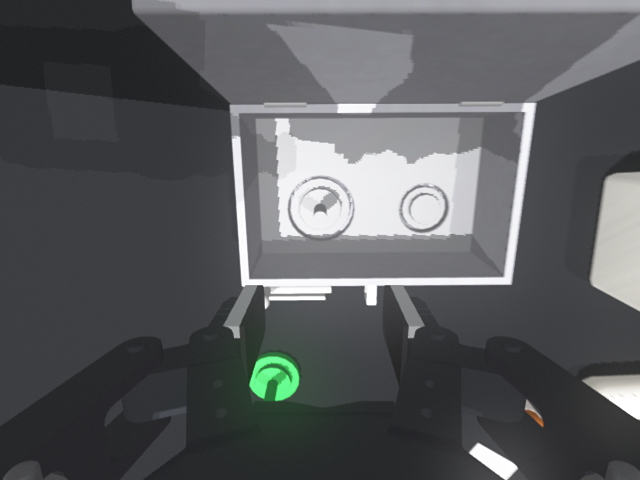

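The base stands upright in the wide nest at (321,207). The case is otherwise as expected, with the bolt at (300,292) and staple at (371,295). Next I shut the fingers and go round behind the lid at case y = +88, clear of the hasp.

```bash
python3 -m creep '[[255,0,-20,-20,0],[255,0,-43,-38,0],[255,10,-43,-38,0],[255,40,-43,-38,0],[255,75,-43,-38,0],[255,110,-43,-38,0],[255,145,-43,-38,0],[255,160,-43,-38,0],[255,160,-43,-10,0],[255,160,-43,15,0],[255,160,-43,25,0],[255,160,-43,25,0]]'
cat >> fit.py <<'E'
def case():
    o=ctrl.get_obs();p=np.load('p.npy');d=np.array(o['tool_pos'])-[p[0],p[1],0];c,s=np.cos(p[2]),np.sin(p[2])
    print('case tcp',(np.array([c*d[0]+s*d[1],-s*d[0]+c*d[1],d[2]])*1000).round(1),'F',np.round(o['contact_force'],1),'t',round(o['t'],2))
E
python3 -c "
from fit import *
case()"
```

```text
t: 9.1
tool_pos: [0.4335, 0.2659, 0.1942]
tool_rot: [-2.094, -2.336, 0.015]
contact_force: [0.7, 0.1, -0.7]
opening: -0.0001
case tcp [140.   89.3 194.2] F [ 0.7  0.1 -0.7] t 9.1
```

```bash
python3 -m creep '[[255,-15,0,-4,0],[255,-30,0,-8,0],[255,-45,0,-11,0],[255,-58,0,-11,0],[255,-70,0,-10,0],[255,-81,0,-9,0],[255,-92,0,-6,0],[255,-103,0,-3,0],[255,-113,0,2,0],[255,-123,0,8,0],[255,-132,0,15,0],[255,-141,0,23,0]]'
python3 -c "
from fit import *
case()"
python3 -m creep '[[255,-7,0,9,0],[255,-14,0,18,0],[255,-20,0,28,0],[255,-25,0,38,0],[255,-28,0,47,0],[255,-30,0,55,0],[255,-32,0,64,0],[255,-33,0,72,0],[255,-33,0,72,0],[255,-33,0,72,0],[255,-33,0,72,0]]'
python3 - <<'E'
from fit import *
case();save('side','s1.png',(90,180,320,240),2.5)
E
```

```text
t: 10.1
tool_pos: [0.4521, 0.1254, 0.1766]
tool_rot: [2.097, 2.338, 0.0]
contact_force: [0.6, -0.4, 3.4]
opening: -0.0002
case tcp [ -1.7  86.9 176.6] F [ 0.6 -0.4  3.4] t 10.1
t: 11.02
tool_pos: [0.4553, 0.0941, 0.1052]
tool_rot: [-2.097, -2.339, -0.0]
contact_force: [-0.0, -0.7, -0.0]
opening: 0.0002
case tcp [-33.1  87.3 105.2] F [-0.  -0.7 -0. ] t 11.02
```

View pics/s1.png

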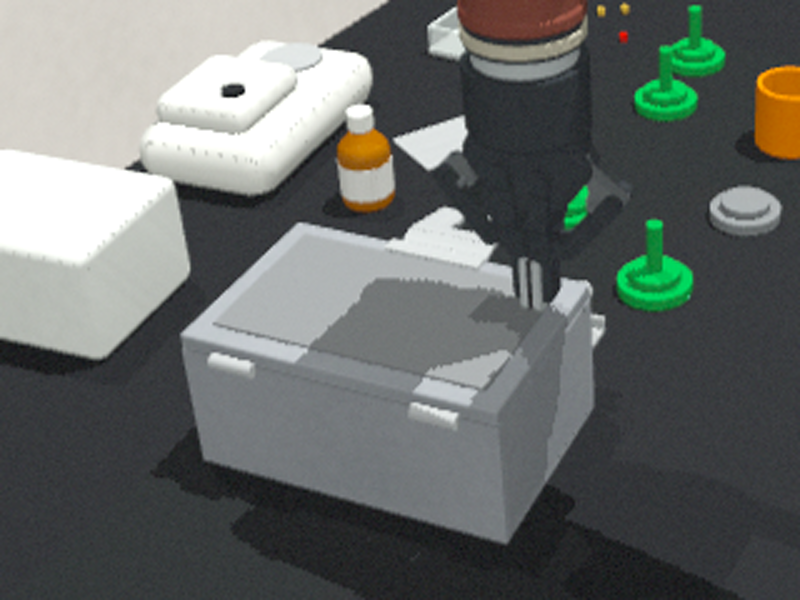

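The lid is nearly shut, with the hasp sticking out forwards at about (450,235) in the crop. There is no contact force yet, so I press on down.

```bash
python3 -m creep '[[255,-1,0,3,0],[255,-1,0,5,0],[255,-1,0,5,0],[255,-1,0,5,0]]'
python3 -m creep '[[255,0,0,1,0],[255,0,0,2,0],[255,0,0,3,0],[255,0,0,3,0]]'
python3 -c "
from fit import *
case()"
```

```text
t: 11.4
tool_pos: [0.4562, 0.0929, 0.102]
tool_rot: [2.096, 2.339, 0.001]
contact_force: [-3.5, -0.8, 8.7]
opening: 0.0002
t: 11.73
tool_pos: [0.4563, 0.0929, 0.1018]
tool_rot: [2.096, 2.34, -0.0]
contact_force: [-12.4, -0.8, 24.0]
opening: 0.0002
case tcp [-34.4  86.4 101.8] F [-12.4  -0.8  24. ] t 11.73
```

The lid is shut: it stops at z = 0.102 with 24 N. I lift and go over the hasp at case y ≈ −25, beside the staple on the side away from the bolt.

```bash
python3 -m creep '[[255,0,0,-20,0],[255,0,0,-50,0],[255,-25,28,-55,0],[255,-50,57,-55,0],[255,-75,86,-55,0],[255,-97,111,-55,0],[255,-97,111,-55,0],[255,-97,111,-55,0]]'
python3 - <<'E'
from fit import *
case();save('top','t1.png',(105,155,200,150),4)
print([(d['rect'],d['conf']) for d in ctrl.boxes_of('top','hasp_end')])
E
```

```text
t: 12.4
tool_pos: [0.5771, 0.0075, 0.1518]
tool_rot: [-2.099, -2.337, 0.0]
contact_force: [0.1, 0.2, -0.3]
opening: 0.0001
case tcp [-133.1  -23.8  151.8] F [ 0.1  0.2 -0.3] t 12.4
[([244.7, 214.0, 13.0, 22.3], 0.89)]
```

View pics/t1.png

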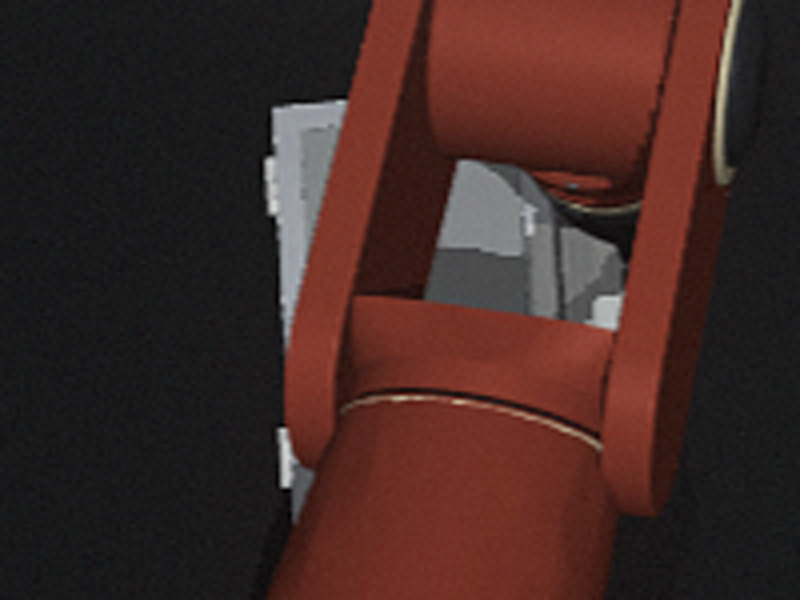

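The arm hides most of the case, but the hasp lies where predicted, out in front at about (600,270) in the crop. I sweep it down along its arc.

```bash
python3 -m creep '[[255,1,1,25,0],[255,1,1,44,0],[255,1,1,51,0],[255,1,1,57,0],[255,2,1,62,0],[255,2,1,66,0],[255,4,1,71,0],[255,6,1,76,0],[255,10,1,82,0],[255,13,1,86,0],[255,16,1,89,0],[255,16,1,89,0]]'
python3 -c "
from fit import *
case()"
```

```text
t: 13.5
tool_pos: [0.575, 0.0252, 0.0623]
tool_rot: [-2.096, -2.339, 0.001]
contact_force: [-0.4, -0.2, 0.7]
opening: -0.0
case tcp [-115.3  -23.7   62.3] F [-0.4 -0.2  0.7] t 13.5
```

```bash
python3 -m creep '[[255,4,1,3,0],[255,8,1,6,0],[255,12,1,8,0],[255,16,1,10,0],[255,19,1,11,0],[255,21,1,11,0],[255,21,1,11,0]]'
python3 -c "
from fit import *
case()"
```

```text
t: 14.08
tool_pos: [0.574, 0.046, 0.0519]
tool_rot: [-2.096, -2.339, 0.0]
contact_force: [0.4, 0.8, 0.4]
opening: -0.0002
case tcp [-94.5 -25.1  51.9] F [0.4 0.8 0.4] t 14.08
```

```bash
python3 -m creep '[[255,1,0,0,0],[255,2,0,0,0],[255,3,0,0,0],[255,3,0,0,0],[255,3,0,0,0]]'
python3 -m creep '[[255,1,0,0,0],[255,2,0,0,0],[255,3,0,0,0],[255,3,0,0,0],[255,3,0,0,0]]'
python3 -c "
from fit import *
case()"
```

```text
t: 14.5
tool_pos: [0.5739, 0.0469, 0.052]
tool_rot: [2.096, 2.338, -0.003]
contact_force: [0.9, -6.3, -0.8]
opening: 0.0001
t: 14.92
tool_pos: [0.5739, 0.047, 0.052]
tool_rot: [2.093, 2.335, -0.009]
contact_force: [1.5, -16.9, -2.7]
opening: 0.0002
case tcp [-93.5 -25.1  52. ] F [  1.5 -16.9  -2.7] t 14.92
```

The hasp is flat against the front: it stops at x = −93.5 with 17 N. I retreat and go to the bolt end.

```bash
python3 -m creep '[[255,-20,0,0,0],[255,-45,0,0,0],[255,-50,0,-35,0],[255,-50,0,-75,0],[255,-50,-35,-100,0],[255,-50,-70,-100,0],[255,-40,-105,-100,0],[255,-20,-140,-100,0],[255,-5,-158,-100,0],[255,0,-158,-100,0],[255,0,-158,-100,0]]'
python3 - <<'E'
from fit import *
case();p=np.load('p.npy');c=cal('wrist');save('wrist','w6.png')
print(proj('wrist',W(p,[[-88,95,87],[-88,95,80],[-83.5,32,35],[-83.5,-32,35],[-98,0,63]]),c).round(0).tolist())
for n in('wrist','side','top'):
  ctrl.get_image(n)
  for l in('bolt_knob','hasp_end'):print(n,l,[(d['rect'],round(d['conf'],2)) for d in ctrl.boxes_of(n,l)])
E
```

```text
t: 15.83
tool_pos: [0.416, 0.0352, 0.1524]
tool_rot: [2.095, 2.34, 0.003]
contact_force: [-0.3, -1.3, 0.7]
opening: -0.0002
case tcp [-87.1 133.  152.4] F [-0.3 -1.3  0.7] t 15.83
[[388.0, 255.0], [386.0, 251.0], [464.0, 227.0], [553.0, 226.0], [526.0, 258.0]]
wrist bolt_knob [([374.2, 233.4, 96.4, 30.1], 0.65), ([470.9, 230.0, 159.4, 15.4], 0.34)]
wrist hasp_end [([471.6, 230.6, 159.6, 12.6], 0.65)]
side bolt_knob [([443.2, 226.2, 76.8, 25.9], 0.52)]
side hasp_end []
top bolt_knob [([255.0, 250.2, 3.6, 9.6], 0.61), ([243.1, 212.2, 12.6, 30.9], 0.16)]
top hasp_end [([245.3, 213.2, 11.2, 32.3], 0.66)]
```

View pics/w6.png

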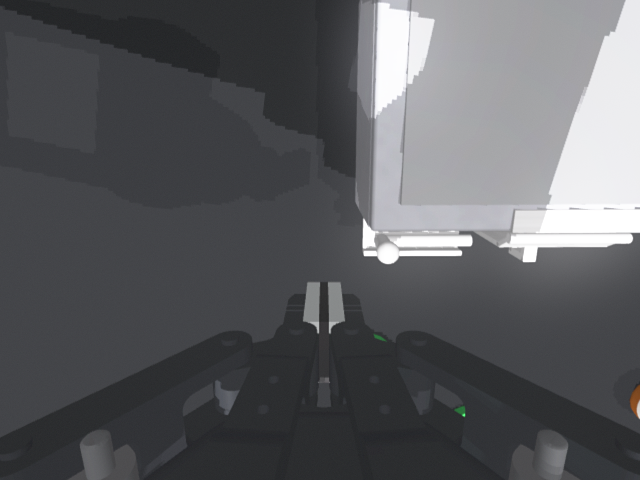

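The wrist view shows the knob at (388,253), as predicted, the hasp hanging flat with the staple at (530,253) through it. The fingers are on the free side of the knob, so I descend and push.

```bash
python3 -m creep '[[255,-1,0,30,0],[255,-1,0,60,0],[255,-1,0,80,0],[255,-1,0,84,0],[255,-1,0,84,0],[255,-1,10,84,0],[255,-1,20,84,0],[255,-1,29,84,0],[255,-1,38,84,0],[255,-1,46,84,0],[255,-1,54,84,0],[255,-1,60,84,0]]'
python3 -c "
from fit import *
case()"
python3 -m creep '[[255,0,3,0,0],[255,0,6,0,0],[255,0,8,0,0],[255,0,9,0,0],[255,0,9,0,0]]'
python3 -c "
from fit import *
case()"
```

```text
t: 17.33
tool_pos: [0.4779, 0.0398, 0.0692]
tool_rot: [2.096, 2.338, 0.002]
contact_force: [-1.6, -0.8, 1.9]
opening: -0.0001
case tcp [-89.7  71.1  69.2] F [-1.6 -0.8  1.9] t 17.33
t: 17.75
tool_pos: [0.4848, 0.0407, 0.068]
tool_rot: [-2.096, -2.339, 0.001]
contact_force: [-3.5, -0.7, 3.4]
opening: 0.0
case tcp [-89.5  64.1  68. ] F [-3.5 -0.7  3.4] t 17.75
```

```bash
python3 -m creep '[[255,0,1.5,0,0],[255,0,3,0,0],[255,0,4,0,0],[255,0,4,0,0],[255,0,4,0,0]]'
python3 -m creep '[[255,0,1,0,0],[255,0,2,0,0],[255,0,3,0,0],[255,0,3,0,0],[255,0,3,0,0]]'
python3 -c "
from fit import *
case()"
```

```text
t: 18.17
tool_pos: [0.4857, 0.0408, 0.0678]
tool_rot: [-2.092, -2.335, 0.012]
contact_force: [-16.1, -3.2, 12.6]
opening: -0.0
t: 18.58
tool_pos: [0.4862, 0.0409, 0.0678]
tool_rot: [-2.088, -2.332, 0.02]
contact_force: [-26.6, -3.9, 21.7]
opening: 0.0001
case tcp [-89.5  62.7  67.8] F [-26.6  -3.9  21.7] t 18.58
```

The bolt stops hard at TCP y = 62.7, which puts the knob at about 46 mm, fully home. I retreat clear and check.

```bash
python3 -m creep '[[255,0,-15,0,0],[255,0,-30,0,0],[255,0,-30,-35,0],[255,0,-30,-75,0],[255,0,-30,-110,0],[255,-40,-30,-140,0],[255,-80,-30,-150,0],[255,-120,-30,-150,0],[255,-160,-30,-150,0],[255,-200,-30,-150,0],[255,-240,-30,-150,0],[255,-270,-30,-150,0]]'
python3 - <<'E'
from fit import *
case();a=ctrl.get_image('top');k=[(d['rect'],round(d['conf'],2)) for d in ctrl.boxes_of('top','bolt_knob')]
b=ctrl.get_image('side');print(k,[(d['rect'],round(d['conf'],2)) for d in ctrl.boxes_of('side','bolt_knob')])
p=np.load('p.npy');Q=W(p,[[-88,46,84],[-88,46,80],[-99,0,58],[-83.5,32,35],[-83.5,-32,97],[-70,-110,102],[-70,110,102],[70,-110,102],[70,110,102]])
print(proj('top',Q).round(1).tolist());print(proj('side',Q).round(1).tolist())
r=lambda im,x,y,w,h,s:cv2.resize(im[y:y+h,x:x+w],None,fx=s,fy=s,interpolation=cv2.INTER_CUBIC)
f=np.vstack([np.hstack([r(a,165,160,100,75*2,4)[:600-240],r(b,150,230,200,180,2)]),r(a,80,120,400,120*2-120,2) if 0 else np.hstack([r(a,230,120,270,180,1.3333),r(b,120,160,330,180,1.3333)[:, :440]])])
cv2.imwrite('pics/f.png',f[:600,:800,::-1]);print(f.shape)
E
```

```text
t: 19.58
tool_pos: [0.4918, -0.2334, 0.2181]
tool_rot: [2.098, 2.336, 0.0]
contact_force: [-0.3, -0.1, 0.6]
opening: -0.0001
case tcp [-362.7   88.6  218.1] F [-0.3 -0.1  0.6] t 19.58
[([251.2, 225.0, 9.6, 30.4], 0.54), ([169.4, 177.0, 96.3, 114.9], 0.35)] [([445.4, 227.5, 65.1, 22.7], 0.26)]
[[256.6, 250.5], [256.9, 250.7], [262.1, 229.8], [257.5, 246.8], [250.7, 212.1], [241.0, 175.0], [248.6, 282.3], [173.0, 181.4], [178.4, 288.8]]
[[295.8, 288.2], [295.9, 290.2], [275.3, 292.1], [288.8, 311.5], [253.1, 274.5], [209.4, 267.8], [326.4, 292.5], [161.8, 313.0], [289.5, 344.6]]
(600, 800, 3)
```

View pics/f.png

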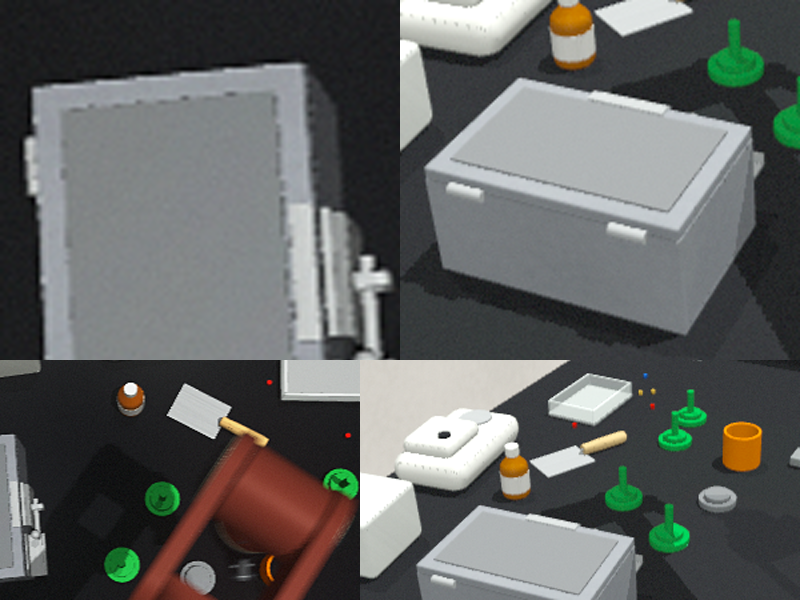

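```bash
python3 -c "
from station import ctrl
print(ctrl.finish_job())"
```

```text
the job is handed in; nothing more can be done
None
```

The case is packed, shut and locked, and I handed the job in at about 19.7 s, well under the 67 s limit.

- **Base:** I put the grey stemmed base in the wide nest and saw it standing upright there before closing the lid. I could not look inside again after that.
- **Lid:** it is down flush. It stopped hard at z = 0.102 m with 24 N, and the final pictures show it flush.
- **Hasp:** it lies flat over the staple. It stopped hard with 17 N, and its face matches the given x = −83.5 mm.
- **Bolt:** it is through the staple and fully home. It stopped hard with 27 N along its slide, with the knob at about y = 46 mm. In the top view its tip had moved about 25 px, against 24 px expected for full travel.
- **Bystanders:** the final views show the bottle, the knife, the flat base and the green bases unmoved. The arm partly hid the ring in one view, and the brush was mostly out of the picture.
- **Gripper:** it was clear and touching nothing when I handed in.

The last network reports for the bolt knob were weak (0.54 and below), and the one in the side picture was plainly wrong. For the bolt I relied on the stop position and the top view. The first case fit was about 1.5–2 mm off along the case's y, judging by the wrist camera, and I corrected for that before lowering the base.

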